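# Put the punch caddy away in the strut-lidded tool chest

## Task

Raise the lid of the grey tool chest past its balance point until its springs hold it wide open by themselves, without ever letting it fall back. Then lift the wooden punch caddy, the one with the bridge handle, off the bench and set it down in the railed bay inside the chest, flat on the chest's floor and released, without dropping it. Leave the lid standing open and the other loose things where they are.

Things in the scene. Friction and masses are not known exactly. Their poses are not given: they have to be found in the camera images.
- chest: Grey sheet-metal tool chest fixed to the bench, 190 (x) x 300 (y) x 105 mm high without lid; walls 6 mm, floor 8 mm. Origin: centre of its underside; x points from its front (lid handle side, towards the robot) to the hinge, z up; yaw varies. A strut 12 mm thick runs outside each end wall, at most 17 mm out; with the lid open it slopes up to 175 mm above the bench near the hinge.
- lid (a joint): Lid angle, rad: 0 shut, grows as the front edge rises, 1.75 the open stop, past upright. Plate 190 x 306 x 8 mm, 0.6 kg. Below its balance point (1.0 to 1.35 rad, varies) it sinks shut when released; beyond it the strut springs carry it on to the stop and hold it there. Damped; raising it by the handle takes under 5 N.
- lid_hinge (a point): Point on the hinge axis, mid width, at the chest's far rim: 95 mm along the chest's x from its centre, 110 mm above the bench. The hinge axis is the chest's y; the point has the chest's axes and does not move with the lid.
- lid_handle (a point): Middle of the lid's steel bar handle: round bar 12 mm thick, 110 mm long, parallel to the hinge, in the lid's plane, 226 mm from the hinge axis, on two stubs 50 mm either side of its middle; 30 mm free between bar and lid edge or chest front. Shut, it is 110 mm above the bench. The bar can turn between the finger pads. The point turns with the lid.
- chest_bay (a point): Centre of the bay on the chest's inner floor, 8 mm above the bench, 66 mm towards the chest's -y from its centre; axes as the chest's. The bay is 92 (x) x 136 mm (y) inside, framed by four light wood rails 20 mm high, 6 mm thick; 8 mm free on every side of the caddy. The chest's front and back walls are 89 mm from this point.
- caddy: Punch caddy, loose, brown wood, about 0.45 kg: block 76 (x) x 120 (y) x 30 mm with ten steel punches standing along its long sides (tops at most 46 mm up) and a bridge handle along its y: bar 16 mm wide, z 76 to 90 mm, on two end posts, 96 mm free between them. Origin: centre of its underside, z up. Either way round is alike.
- reels: Bystander, loose: low wooden stand 56 x 100 mm with three dark thread reels, no handle, 66 mm high. Origin under its centre.
- jar: Bystander, loose: glass jar 68 mm across, 85 mm high, steel cap. Origin under its centre.
- tin: Bystander, loose inside the chest beside the bay: steel can 60 mm across, 55 mm high. Origin under its centre.
- hammer: Bystander, loose: hammer lying on the bench to the right. Origin under its middle.

How it is judged (in metres and radians):
On the way, in this order (a step that is already met when the one before it is completed fails the run):
1. the lid stands open (over 1.5 rad) on its springs alone, nothing touching it (value of joint lid above 1.5 rad and contact force between lid and the fingers below 0.2 N and contact force between lid and the arm below 0.2 N and contact force between lid and caddy below 0.2 N), for 0.3 s.
2. the caddy has been lifted above the chest's rim in the fingers with the lid still open (height (world z) of caddy above 0.105 m and contact force between caddy and the fingers above 1 N and value of joint lid above 1.5 rad), for 0.1 s.
At the end, for the whole second after the job is handed in: The lid stands still and open (over 1.5 rad) on its springs, untouched; the caddy lies at rest in the bay, flat on the chest floor (within 4 mm in height, 12 mm of the bay's centre in x and y, upright within 0.06 rad, long side along the bay within 0.2 rad), released (all of step 1 and x of caddy in the frame of chest_bay between -0.012 and 0.012 m and y of caddy in the frame of chest_bay between -0.012 and 0.012 m and z of caddy in the frame of chest_bay between -0.004 and 0.004 m and angle between caddy's own z axis and vertical below 0.06 rad and angle between the y axis of caddy and the y axis of chest_bay, either way round below 0.2 rad and linear speed of caddy below 0.02 m/s and velocity of joint lid between -0.1 and 0.1 rad/s).
It fails at once if the lid falls back (closing faster than 0.7 rad/s) (velocity of joint lid below -0.7 rad/s).
It fails at once if the caddy is dropped (faster than 0.5 m/s while out of the fingers) (linear speed of caddy above 0.5 m/s and contact force between caddy and the fingers below 0.2 N).
It fails at once if a bystander (reels, jar, tin or hammer) is moved more than 30 mm (distance of any of reels, jar, tin, hammer from where it was at the start of the episode above 0.03 m).
It also fails if it takes over 64 s, if anything falls off the work surface, if the arm or the gripper's body presses on something with over 40 N, if the wrist force passes 120 N, or if a joint passes its speed limit or range.

## Robot

A 6-joint arm with a two-finger parallel gripper is mounted at the origin on the work surface. World frame = base frame: x ahead of the robot, y to its left, z up, the work surface at z = 0. Lengths are in mm, angles in degrees, forces in N, time in s.
With the tool pointing down it reaches from about 300 to 850 mm from the base axis. Payload 4.2 kg.
Tool frame: the origin (TCP) lies midway between the tips of the shut fingers; the grasp point (between the pads) lies 19 mm behind it; z points along the fingers, y is the line along which they close (so a half turn about z gives the same grasp; the last joint's range is limited). The gripper opens to 91 mm and grips with 3 to 60 N. Pads are 32 mm wide; open, the fingers measure 118 mm over their backs; the gripper's body (76 mm by 178 mm) begins 60 mm behind the grasp point.
Start: joints at [-72.536, 18.312, 89.639, -0, 72.044, -1.146], TCP at [183.497, -544.951, 213.976] pointing down, gripper open.
Joint ranges: [-177.97, 177.97], [-48.28, 115.42], [12.27, 149.76], [-77.06, 257.06], [2.81, 150.46], [-146.56, 146.56]. Speed limits (degrees/s): [147.25, 147.25, 180, 180, 180, 180].

## Interface

Orientations are given as [roll, pitch, yaw] about the fixed x, y, z axes, in that order (R = Rz(yaw) Ry(pitch) Rx(roll)).
In Python, from workcell import env gives the robot as it stands.
- The arm moves only by the tool hand_motion, called after "Call:" as name(argument=value, ...) on one line, values as JSON. Schema: {"type":"object","properties":{"steps":{"type":"object","properties":{"tx":{"type":"array","items":{"type":"number"},"minItems":1,"maxItems":8},"ty":{"type":"array","items":{"type":"number"},"minItems":1,"maxItems":8},"tz":{"type":"array","items":{"type":"number"},"minItems":1,"maxItems":8},"ax":{"type":"array","items":{"type":"number"},"minItems":1,"maxItems":8},"ay":{"type":"array","items":{"type":"number"},"minItems":1,"maxItems":8},"az":{"type":"array","items":{"type":"number"},"minItems":1,"maxItems":8}},"additionalProperties":false,"required":["tx","ty","tz","ax","ay","az"]},"jaw":{"type":"number"},"grip_n":{"type":"number"},"only":{"type":"string"},"quiet":{"type":"boolean"},"lines":{"type":"string"}},"required":["steps"],"additionalProperties":false}. steps is an object with one list for each field, all of the same length, 1 to 8, a row being the entries at one place: tx, ty, tz (the shift in mm), ax, ay, az (a rotation vector in degrees); each row shifts and turns the commanded pose from where the row before left it, along the tool's axes as they then stand; what a row does not reach is not made up. A row lasts 1/10 s, in which the tool goes at most 50 mm and 8.59 degrees, less where a joint would pass 70% of its speed; a pose out of reach is approached as far as the arm can. jaw is the finger opening in mm, set as the call begins (left out keeps the last). The fingers move at their own pace and stop on an object; grip_n is the grip in N (left out, the last holds). Time passes only in rows, so rows that do not move let the fingers close. The tool returns the time, the measured TCP pose, the force, the opening and the grip force at its end. only (a regular expression) keeps the lines of the reply that match it, lines (a string "A,B") keeps lines A to B, and quiet returns only ok. Input that does not fit is refused with a message, and nothing moves.
- env.state(): the state, without advancing time (a new reading comes with each control period).
- env.grab_frame(name): name is "side" or "top"; returns the picture (400x640x3 uint8, blue, green, red); there is no depth.
- env.camera_model(name): a dict with "fx", "fy", "cx", "cy" (pixels), "T" (4x4, takes a point from camera to world coordinates). Camera axes: x right, y up, looking along -z (the intrinsics and any distortion apply to the point x, -y, -z); pixel columns grow to the right and rows downward; lengths in mm; the calibration is good to about 2 mm. A picture is of the moment at which its call begins. camera_model takes no time and is no camera call.
- env.job_done(): hands the job in; it is judged then, once.
The state is a dict: "time_s": time; "qpos": joint angles; "qvel": joint speeds; "effort": joint torques, N m; "ee_pos": TCP position; "ee_rot": TCP orientation; "force": force on the tool from outside, world axes, zero at the start; "torque": the same for the moment, N m; "gripper_width": finger opening in mm; "gripper_force": force on a finger pad.
Only numpy, scipy, OpenCV 4.12 (cv2) and the standard library are available. Lean on these libraries where they do the work, as an engineer would, in place of code of your own. Each camera call takes 0.05 s, during which the arm holds its last target. There are 200 camera calls.

## Working session

There is one attempt and no reset: what is moved stays moved. The work goes in short steps, Python scripts to look and compute and a tool call to move; the robot and the scene stay as the last step left them, time stands still between calls to the robot, and variables do not carry over. Pictures are saved under pics/ and viewed, at most 10 in all, crops included, and the job is handed in when it is done.

```bash
ls; mkdir -p pics
```

Run:
```python
from workcell import env
import cv2
for n in("side","top"):
    cv2.imwrite(f"pics/{n}0.png",env.grab_frame(n))
    m=env.camera_model(n);print(n,{k:(v.tolist() if hasattr(v,'tolist') else v) for k,v in m.items()})
s=env.state();print(s)
```

```text
pics
workcell.py
side {'fx': 459.41400032217877, 'fy': 459.41400032217877, 'cx': 322.52666889960125, 'cy': 202.67729820104452, 'T': [[-0.8257468903600448, 0.29719714193098, -0.4793912096490435, -29.324093084031638], [-0.5637338419785924, -0.4628933221242384, 0.6840569623509737, 781.4756911814196], [-0.018607215502905623, 0.8351069579166748, 0.5497728079583288, 803.8553559609902], [0.0, 0.0, 0.0, 1.0]]}
top {'fx': 363.3312549628776, 'fy': 363.3312549628776, 'cx': 315.5851559191319, 'cy': 199.30540037266243, 'T': [[0.014371929091325003, 0.9941317307028646, -0.10721730114081686, 478.4150935040482], [-0.9998605406066388, 0.013376402556340006, -0.009998559518785182, -92.39932358149045], [-0.008505703497881626, 0.10734604726946129, 0.9941853344038166, 968.664155252442], [0.0, 0.0, 0.0, 1.0]]}
{'time_s': 0.1, 'qpos': array([-7.25356355e+01,  1.83489403e+01,  8.97008399e+01,  9.10934141e-04,
        7.20434061e+01, -1.14740180e+00]), 'qvel': array([-0.0837639 , -0.18890427, -0.15031784,  0.10738274,  0.23258463,
       -0.10918966]), 'effort': array([ 5.45096445e-04, -4.13333094e+01, -2.32509291e+01,  7.29640061e-02,
        4.21560800e-02, -5.43398346e-05]), 'ee_pos': array([ 183.36692631, -544.49345238,  213.18505782]), 'ee_rot': array([-1.79906850e+02, -2.73194826e-03,  1.86114825e+01]), 'force': array([ 0.39738824, -0.27317527,  0.17541797]), 'torque': array([ 0.01907612, -0.01194406, -0.02016921]), 'gripper_force': 0.0, 'gripper_width': 91.25154520513122}
```

View pics/side0.png

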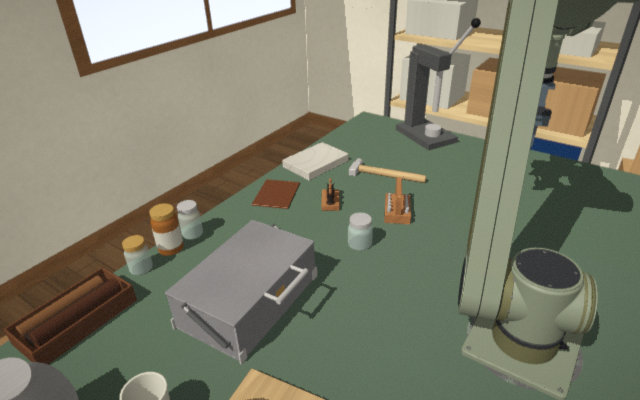

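View pics/top0.png

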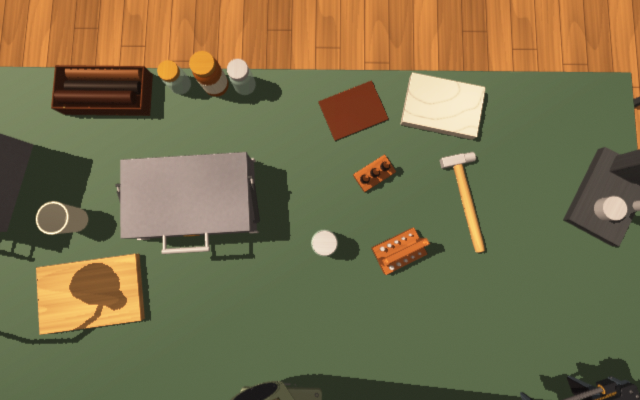

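The top view shows the chest at about (187,195), its handle at (185,249), the caddy at (402,251), the jar at (324,243), the reels at (375,173) and the hammer at (465,200). Next I'll measure them.

Create h.py:
```python
import numpy as np, cv2
from workcell import env
def cast(n,px,z):
    m=env.camera_model(n);T=np.array(m["T"]);px=np.atleast_2d(px).astype(float)
    d=np.c_[(px[:,0]-m["cx"])/m["fx"],-(px[:,1]-m["cy"])/m["fy"],-np.ones(len(px))]@T[:3,:3].T
    o=T[:3,3];return o+d*((z-o[2])/d[:,2])[:,None]
def proj(n,P):
    m=env.camera_model(n);T=np.array(m["T"]);c=(np.atleast_2d(P)-T[:3,3])@T[:3,:3]
    return np.c_[m["cx"]+m["fx"]*c[:,0]/-c[:,2],m["cy"]-m["fy"]*c[:,1]/-c[:,2]]
```

Run:
```python
from h import *
t=cv2.imread("pics/top0.png")
for n,(x,y,w,h) in dict(c=(350,215,100,75),l=(105,140,165,125)).items(): pass
a=cv2.resize(t[140:265,105:270],None,fx=4,fy=4,interpolation=cv2.INTER_CUBIC)[:, :660]
cv2.imwrite("pics/z1.png",a)
hsv=cv2.cvtColor(t,cv2.COLOR_BGR2HSV)
# handle
m=((hsv[...,2]>150)&(hsv[...,1]<60)).astype('uint8'); m[:236]=0;m[260:]=0;m[:,:150]=0;m[:,220:]=0
ys,xs=np.nonzero(m);print("handle px",xs.min(),xs.max(),ys.min(),ys.max(),len(xs))
# lid
m=((hsv[...,1]<45)&(hsv[...,2]>80)).astype('uint8');m[:140]=0;m[243:]=0;m[:,:105]=0;m[:,265:]=0
m=cv2.morphologyEx(m,cv2.MORPH_OPEN,np.ones((7,7)))
c=max(cv2.findContours(m,0,1)[0],key=cv2.contourArea);r=cv2.minAreaRect(c);print(r)
b=cv2.boxPoints(r);W=cast("top",b,114);print(b,W[:,:2])
rw=cv2.minAreaRect(cast("top",c[:,0],114)[:,:2].astype('float32'));print("lid world",rw)
# caddy/reels
m=((hsv[...,0]<20)&(hsv[...,1]>130)&(hsv[...,2]>60)).astype('uint8');m[:150]=0;m[285:]=0;m[:,:345]=0;m[:,435:]=0
for c in cv2.findContours(cv2.morphologyEx(m,cv2.MORPH_CLOSE,np.ones((5,5))),0,1)[0]:
    if cv2.contourArea(c)>100:
        for z in(30,):print("box",z,cv2.minAreaRect(cast("top",c[:,0],z)[:,:2].astype('float32')))
for p in((324,243),):print("jar",cast("top",p,85))
a=cv2.resize(t[215:290,345:450],None,fx=6,fy=6,interpolation=cv2.INTER_CUBIC);
s=cv2.imread("pics/side0.png")[165:235,365:430]
b=cv2.resize(s,None,fx=6,fy=6,interpolation=cv2.INTER_CUBIC)
cv2.imwrite("pics/z2.png",a);
```

```text
handle px 161 208 236 253 290
((208.59024047851562, 211.61756896972656), (41.11349868774414, 78.19490814208984), 88.02507019042969)
[[168.80757 192.42041]
 [246.95604 189.72565]
 [248.37291 230.81473]
 [170.22444 233.50949]] [[582.36130509 265.61972962]
 [591.28908602  79.62480969]
 [494.06312059  72.9183392 ]
 [485.14354451 256.644243  ]]
lid world ((538.2545776367188, 167.84213256835938), (97.48489379882812, 184.3035125732422), 2.779440402984619)
box 30 ((454.478271484375, -305.9492492675781), (79.5632095336914, 140.17666625976562), 26.806926727294922)
box 30 ((651.6145629882812, -235.28851318359375), (57.4670524597168, 101.30826568603516), 33.42211151123047)
jar [[ 467.88335043 -105.35403811   85.        ]]
```

View pics/z1.png

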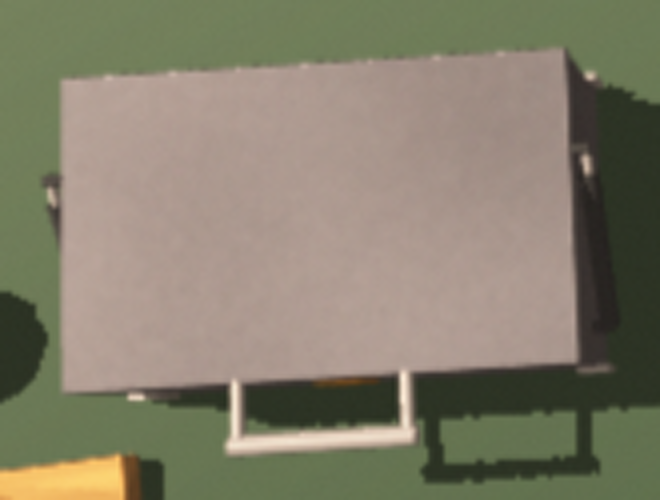

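View pics/z2.png

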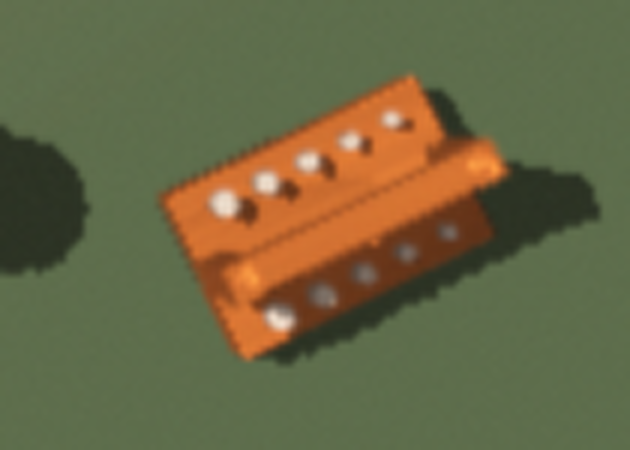

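The zoom shows the lid's corners at zoom pixels (62,80), (567,48), (578,362), (63,392) and the bar's ends at (228,447) and (415,435). In the caddy zoom, the block's top corners are at (160,198), (412,75), (495,238), (248,360), and the handle bar runs from (245,280) to (500,157).

Run:
```python
from h import *
def Z(p,k,o): return (np.array(p,float)+.5)/k-.5+np.array(o)
L=cast("top",Z([(62,80),(567,48),(578,362),(63,392)],4,(105,140)),114)[:,:2]
print("lid",L.round(1).tolist(),L.mean(0)); 
for i in range(4):print(np.linalg.norm(L[i]-L[(i+1)%4]),np.degrees(np.arctan2(*(L[(i+1)%4]-L[i])[::-1])))
H=cast("top",Z([(228,445),(415,433)],4,(105,140)),112)[:,:2];print("bar",H,H.mean(0),np.linalg.norm(H[0]-H[1]),np.degrees(np.arctan2(*(H[1]-H[0])[::-1])))
C=cast("top",Z([(160,198),(412,75),(495,238),(248,360)],6,(345,215)),30)[:,:2]
print("cad",C.round(1).tolist(),C.mean(0))
for i in range(4):print(np.linalg.norm(C[i]-C[(i+1)%4]),np.degrees(np.arctan2(*(C[(i+1)%4]-C[i])[::-1])))
B=cast("top",Z([(242,284),(498,156)],6,(345,215)),90)[:,:2];print("bridge",B,B.mean(0),np.linalg.norm(B[0]-B[1]),np.degrees(np.arctan2(*(B[1]-B[0])[::-1])))
```

```text
lid [[660.3, 387.7], [683.6, 84.2], [495.7, 71.2], [473.8, 373.6]] [578.3571763  229.19864683]
304.3994741453239 -85.59655603155603
188.3762709840738 -176.0357508730314
303.2164593509879 94.13370410678584
186.94342219954498 4.324496018084616
bar [[444.36773313 275.35764459]
 [452.93925669 165.82372059]] [448.65349491 220.59068259] 109.86879230951043 -85.52546564434232
cad [[457.3, -227.2], [511.2, -335.1], [442.5, -369.3], [389.9, -264.2]] [ 450.24899462 -298.94594497]
120.64706116886278 -63.48995509669421
76.68709594964463 -153.51485674522092
117.56595347387298 116.58811112749257
76.90769208157299 28.781297934793752
bridge [[ 425.26546276 -251.01491994]
 [ 477.28698651 -353.41303132]] [ 451.27622464 -302.21397563] 114.85474368776084 -63.067970253479466
```

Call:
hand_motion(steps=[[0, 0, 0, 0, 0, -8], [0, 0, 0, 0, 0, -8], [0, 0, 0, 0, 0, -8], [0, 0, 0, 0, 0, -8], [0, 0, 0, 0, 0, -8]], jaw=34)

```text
refused: steps: the value is not of type 'object' (schema: type "object"). Nothing was moved.
```

Nothing moved. I misread the format; it is an object with one list for each field. Resending.

Call:
hand_motion(steps={"tx":[0, 0, 0, 0, 0], "ty":[0, 0, 0, 0, 0], "tz":[0, 0, 0, 0, 0], "ax":[0, 0, 0, 0, 0], "ay":[0, 0, 0, 0, 0], "az":[-8, -8, -8, -8, -8]}, jaw=34)

```text
time_s: 0.6
ee_pos: [183.4, -544.6, 213.4]
ee_rot: [-180.0, -0.0, 58.9]
force: [-0.2, -0.2, 0.1]
gripper_width: 54.4
gripper_force: 0.0
```

Call:
hand_motion(steps={"tx":[0, 0, 0, 0, 0], "ty":[0, 0, 0, 0, 0], "tz":[0, 0, 0, 0, 0], "ax":[0, 0, 0, 0, 0], "ay":[0, 0, 0, 0, 0], "az":[-8, -8, -8, -8, -3.9]})

```text
time_s: 1.1
ee_pos: [183.4, -544.7, 213.5]
ee_rot: [-180.0, -0.1, 94.7]
force: [0.2, 0.0, -0.8]
gripper_width: 33.8
gripper_force: 0.0
```

Call:
hand_motion(steps={"tx":[41, 41, 41, 41, 41, 41, 41, 41], "ty":[18, 18, 18, 18, 18, 18, 18, 18], "tz":[0, 0, 0, 0, 0, 0, 0, 0], "ax":[0, 0, 0, 0, 0, 0, 0, 0], "ay":[0, 0, 0, 0, 0, 0, 0, 0], "az":[0, 0, 0, 0, 0, 0, 0, 0]})

```text
time_s: 1.9
ee_pos: [301.2, -204.8, 213.8]
ee_rot: [180.0, -0.0, 94.5]
force: [2.0, -1.0, -0.0]
gripper_width: 34.3
gripper_force: 0.0
```

Call:
hand_motion(steps={"tx":[41, 41, 41, 41, 41, 41, 41, 41], "ty":[18, 18, 18, 18, 18, 18, 18, 18], "tz":[0, 0, 0, 0, 0, 0, 0, 0], "ax":[0, 0, 0, 0, 0, 0, 0, 0], "ay":[0, 0, 0, 0, 0, 0, 0, 0], "az":[0, 0, 0, 0, 0, 0, 0, 0]})

```text
time_s: 2.7
ee_pos: [419.0, 133.6, 213.7]
ee_rot: [-180.0, 0.0, 94.5]
force: [0.3, -1.3, -0.0]
gripper_width: 34.1
gripper_force: 0.0
```

Call:
hand_motion(steps={"tx":[41, 41, 0, 0], "ty":[18, 18, 0, 0], "tz":[0, 0, 0, 0], "ax":[0, 0, 0, 0], "ay":[0, 0, 0, 0], "az":[0, 0, 0, 0]})

```text
time_s: 3.1
ee_pos: [448.0, 216.6, 213.1]
ee_rot: [-179.9, 0.1, 94.6]
force: [-0.9, -0.4, -1.0]
gripper_width: 33.9
gripper_force: 0.0
```

Call:
hand_motion(steps={"tx":[4, 0, 0, 0, 0, 0, 0, 0], "ty":[1, 0, 0, 0, 0, 0, 0, 0], "tz":[20, 20, 20, 20, 20, 12, 10, 0], "ax":[0, 0, 0, 0, 0, 0, 0, 0], "ay":[0, 0, 0, 0, 0, 0, 0, 0], "az":[0, 0, 0, 0, 0, 0, 0, 0]})

```text
time_s: 3.9
ee_pos: [448.4, 219.4, 91.1]
ee_rot: [-179.9, 0.1, 94.5]
force: [0.3, -1.5, 0.5]
gripper_width: 33.9
gripper_force: 0.0
```

Run:
```python
from h import *
a=env.grab_frame("side");b=env.grab_frame("top")
cv2.imwrite("pics/g1.png",np.hstack([cv2.resize(a[200:360,170:370],(400,320)),cv2.resize(b[160:320,90:290],(400,320))]))
```

```text
(no output)
```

View pics/g1.png

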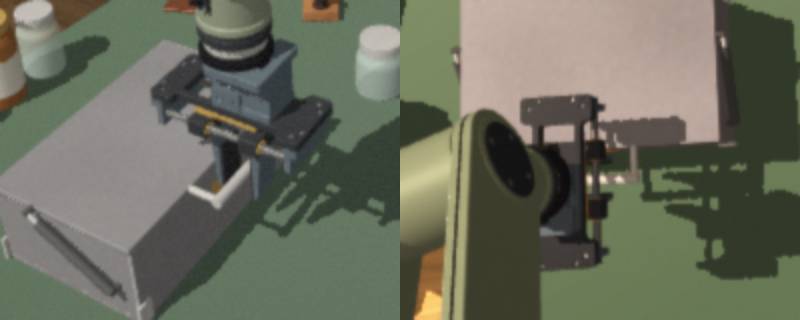

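The picture shows the fingers straddling the bar midway between its stubs, at about (230,180) in the left half, so I'll close on it.

Call:
hand_motion(steps={"tx":[0, 0, 0, 0, 0], "ty":[0, 0, 0, 0, 0], "tz":[0, 0, 0, 0, 0], "ax":[0, 0, 0, 0, 0], "ay":[0, 0, 0, 0, 0], "az":[0, 0, 0, 0, 0]}, jaw=0, grip_n=15)

```text
time_s: 4.5
ee_pos: [447.8, 220.3, 91.8]
ee_rot: [-179.9, -0.0, 94.5]
force: [-4.8, 2.0, -0.1]
gripper_width: 11.6
gripper_force: 15.0
```

Run:
```python
import numpy as np
r=226
for a in np.arange(0,1.71,.07): pass
th=np.linspace(0,1.66,25)
y=-r*np.cos(th);z=r*np.sin(th)
print(np.c_[th[1:],np.diff(y),-np.diff(z)].round(2).tolist())
```

```text
[[0.07, 0.54, -15.62], [0.14, 1.62, -15.54], [0.21, 2.69, -15.4], [0.28, 3.75, -15.17], [0.35, 4.79, -14.88], [0.42, 5.8, -14.51], [0.48, 6.79, -14.08], [0.55, 7.75, -13.57], [0.62, 8.67, -13.0], [0.69, 9.55, -12.37], [0.76, 10.38, -11.68], [0.83, 11.16, -10.94], [0.9, 11.89, -10.14], [0.97, 12.56, -9.3], [1.04, 13.18, -8.41], [1.11, 13.72, -7.48], [1.18, 14.21, -6.51], [1.25, 14.62, -5.51], [1.31, 14.97, -4.49], [1.38, 15.24, -3.44], [1.45, 15.45, -2.38], [1.52, 15.57, -1.31], [1.59, 15.63, -0.23], [1.66, 15.61, 0.85]]
```

Call:
hand_motion(steps={"tx":[0, 0, 0, 0, 0, 0, 0, 0], "ty":[0.5, 1.6, 2.7, 3.8, 4.8, 5.8, 6.8, 7.7], "tz":[-15.6, -15.5, -15.4, -15.2, -14.9, -14.5, -14.1, -13.6], "ax":[0, 0, 0, 0, 0, 0, 0, 0], "ay":[0, 0, 0, 0, 0, 0, 0, 0], "az":[0, 0, 0, 0, 0, 0, 0, 0]})

```text
time_s: 5.3
ee_pos: [479.2, 222.6, 210.8]
ee_rot: [-179.5, 0.0, 94.5]
force: [-10.5, 0.3, 4.0]
gripper_width: 11.2
gripper_force: 15.0
```

Call:
hand_motion(steps={"tx":[0, 0, 0, 0, 0, 0, 0, 0], "ty":[8.7, 9.5, 10.4, 11.2, 11.9, 12.6, 13.2, 13.7], "tz":[-13, -12.4, -11.7, -10.9, -10.1, -9.3, -8.4, -7.5], "ax":[0, 0, 0, 0, 0, 0, 0, 0], "ay":[0, 0, 0, 0, 0, 0, 0, 0], "az":[0, 0, 0, 0, 0, 0, 0, 0]})

```text
time_s: 6.1
ee_pos: [572.6, 229.6, 297.8]
ee_rot: [180.0, 0.0, 94.5]
force: [-6.1, -2.6, 10.1]
gripper_width: 11.8
gripper_force: 15.0
```

Call:
hand_motion(steps={"tx":[0, 0, 0, 0, 0, 0, 0, 0], "ty":[14.2, 14.6, 15, 15.2, 15.4, 15.6, 15.6, 15.6], "tz":[-6.5, -5.5, -4.5, -3.4, -2.4, -1.3, -0.2, 0.8], "ax":[0, 0, 0, 0, 0, 0, 0, 0], "ay":[0, 0, 0, 0, 0, 0, 0, 0], "az":[0, 0, 0, 0, 0, 0, 0, 0]})

```text
time_s: 6.9
ee_pos: [695.9, 238.7, 317.4]
ee_rot: [179.9, 0.1, 94.5]
force: [1.0, -1.8, 0.7]
gripper_width: 11.6
gripper_force: 15.0
```

Call:
hand_motion(steps={"tx":[0, 0, 0, 0], "ty":[0, 0, 0, 0], "tz":[0, 0, 0, 0], "ax":[0, 0, 0, 0], "ay":[0, 0, 0, 0], "az":[0, 0, 0, 0]}, jaw=60)

```text
time_s: 7.3
ee_pos: [694.0, 239.8, 317.4]
ee_rot: [180.0, -0.0, 94.5]
force: [0.4, -0.3, -0.2]
gripper_width: 40.5
gripper_force: 0.4
```

Call:
hand_motion(steps={"tx":[0, 0, 0, 0, 0, 0, 0], "ty":[0, 0, 0, -40, -40, -40, -40], "tz":[-15, -25, -30, 0, 0, 0, 0], "ax":[0, 0, 0, 0, 0, 0, 0], "ay":[0, 0, 0, 0, 0, 0, 0], "az":[0, 0, 0, 0, 0, 0, 0]})

```text
time_s: 8.0
ee_pos: [532.6, 226.9, 387.4]
ee_rot: [180.0, -0.0, 94.5]
force: [-0.1, 0.2, 0.8]
gripper_width: 60.1
gripper_force: 0.0
```

Run:
```python
from h import *
a=env.grab_frame("side");b=env.grab_frame("top")
cv2.imwrite("pics/g2.png",np.vstack([cv2.resize(a,(480,300)),cv2.resize(b,(480,300))]))
cv2.imwrite("pics/g2t.png",b)
```

```text
(no output)
```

View pics/g2.png

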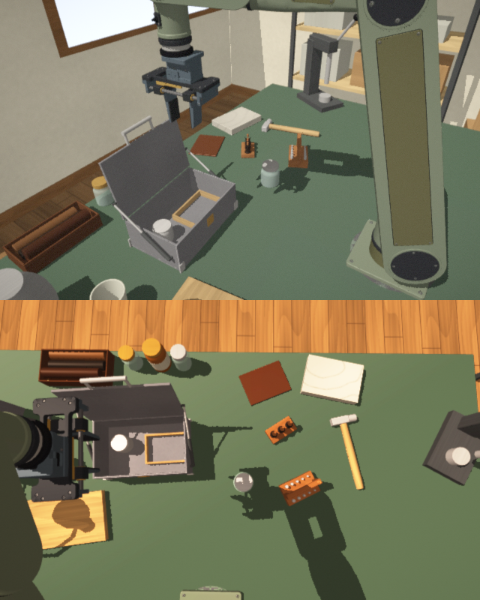

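The picture shows the lid standing open with the handle clear of the fingers, and the empty bay at about (165,450) in the stack. I'll measure the bay while moving to the caddy.

Run:
```python
from h import *
t=cv2.imread("pics/g2t.png");hsv=cv2.cvtColor(t,cv2.COLOR_BGR2HSV)
m=((hsv[...,0]>8)&(hsv[...,0]<28)&(hsv[...,1]>90)&(hsv[...,2]>90)).astype('uint8')
m[:165]=0;m[235:]=0;m[:,:175]=0;m[:,265:]=0
ys,xs=np.nonzero(m);print(len(xs),xs.min(),xs.max(),ys.min(),ys.max())
p=np.c_[xs,ys];print(cv2.minAreaRect(cast("top",p,28)[:,:2].astype('float32')))
```

```text
616 192 245 175 234
((563.56982421875, 169.4581298828125), (147.883056640625, 138.05538940429688), 4.359630107879639)
```

Call:
hand_motion(steps={"tx":[-43.3, -43.3, -43.3, -43.3, -43.3, -43.3], "ty":[-10.2, -10.2, -10.2, -10.2, -10.2, -10.2], "tz":[18, 18, 18, 18, 18, 18], "ax":[0, 0, 0, 0, 0, 0], "ay":[0, 0, 0, 0, 0, 0], "az":[0, 0, 0, 0, 0, 0]}, jaw=60)

```text
time_s: 8.7
ee_pos: [494.1, -38.3, 278.9]
ee_rot: [179.9, 0.0, 94.5]
force: [0.3, 0.6, 0.2]
gripper_width: 60.2
gripper_force: 0.0
```

Call:
hand_motion(steps={"tx":[-43.3, -43.3, -43.3, -43.3, -43.3, -43.3], "ty":[-10.2, -10.2, -10.2, -10.2, -10.2, -10.2], "tz":[18, 18, 18, 18, 18, 18], "ax":[0, 0, 0, 0, 0, 0], "ay":[0, 0, 0, 0, 0, 0], "az":[0, 0, 0, 0, 0, 0]})

```text
time_s: 9.3
ee_pos: [453.7, -302.6, 170.9]
ee_rot: [179.9, 0.1, 94.5]
force: [0.3, -0.2, -0.0]
gripper_width: 60.2
gripper_force: 0.0
```

Call:
hand_motion(steps={"tx":[0, 0, 0, 0, 0], "ty":[0, 0, 0, 0, 0], "tz":[0, 0, 0, 0, 0], "ax":[0, 0, 0, 0, 0], "ay":[0, 0, 0, 0, 0], "az":[-7.4, -7.4, -7.4, 0, 0]}, jaw=44)

```text
time_s: 9.8
ee_pos: [454.1, -300.6, 171.3]
ee_rot: [180.0, 0.0, 116.6]
force: [0.4, -0.5, 0.4]
gripper_width: 44.2
gripper_force: 0.0
```

Call:
hand_motion(steps={"tx":[1.3, 0, 0, 0, 0, 0, 0], "ty":[-2.7, 0, 0, 0, 0, 0, 0], "tz":[20, 20, 20, 20, 17, 10, 0], "ax":[0, 0, 0, 0, 0, 0, 0], "ay":[0, 0, 0, 0, 0, 0, 0], "az":[0, 0, 0, 0, 0, 0, 0]})

```text
time_s: 10.5
ee_pos: [450.3, -300.0, 63.0]
ee_rot: [-179.9, -0.1, 116.7]
force: [0.3, 0.3, -0.0]
gripper_width: 43.7
gripper_force: 0.0
```

Call:
hand_motion(steps={"tx":[0, 0, 0, 0, 0], "ty":[0, 0, 0, 0, 0], "tz":[0, 0, 0, 0, 0], "ax":[0, 0, 0, 0, 0], "ay":[0, 0, 0, 0, 0], "az":[0, 0, 0, 0, 0]}, jaw=0, grip_n=40)

```text
time_s: 11.0
ee_pos: [451.2, -300.8, 64.7]
ee_rot: [180.0, 0.1, 116.7]
force: [0.9, 0.3, 2.4]
gripper_width: 15.7
gripper_force: 40.0
```

Run:
```python
from h import *
a=env.grab_frame("side");b=env.grab_frame("top");cv2.imwrite("pics/g3t.png",b)
cv2.imwrite("pics/g3.png",np.hstack([cv2.resize(a[130:260,340:470],(390,390)),cv2.resize(b[155:255,170:270],(390,390),interpolation=cv2.INTER_CUBIC)]))
```

```text
(no output)
```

View pics/g3.png

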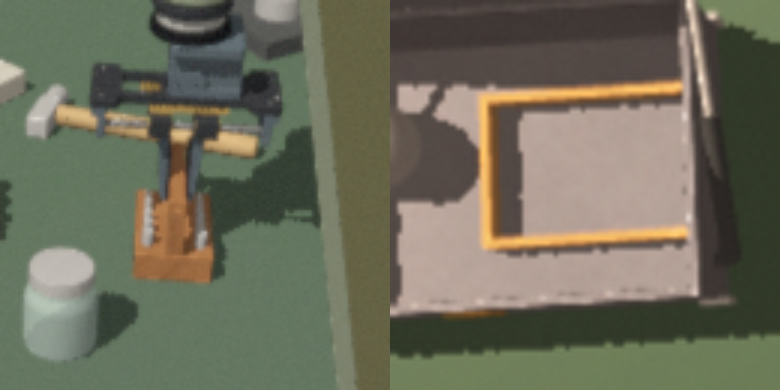

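The gripper holds the bridge (opening 15.7). The rail frame's outer left corners are at crop pixels (90,96) and (96,249), and its long rails run to (292,82) and (297,238).

Run:
```python
from h import *
P=cast("top",(np.array([(90,96),(96,249),(292,82),(297,238)])+.5)/3.9-.5+np.array([170,155]),28)[:,:2]
d=P[2]-P[0];e=P[3]-P[1];print(P,np.degrees(np.arctan2(d[1],d[0])),np.degrees(np.arctan2(e[1],e[0])),np.linalg.norm(P[0]-P[1]))
a=np.radians(4.4);y=np.array([-np.sin(a),np.cos(a)]);print("bay",(P[0]+P[1])/2-74*y)
c=np.array([578.6,229.2]);print("bay from lid",c-66*y)
```

```text
[[628.52797541 240.66147698]
 [525.55945102 231.42028189]
 [639.83527816 104.68998203]
 [534.74304662  97.6323619 ]] -85.24625754225818 -86.07320923984781 103.38238100970787
bay [582.7209213  162.25897577]
bay from lid [583.66345586 163.39451835]
```

Call:
hand_motion(steps={"tx":[0, 0, 0, 0, 0, 0, 0, 0], "ty":[0, 0, 0, 0, 0, 0, 0, 0], "tz":[-10, -25, -30, -35, -35, -35, -30, 0], "ax":[0, 0, 0, 0, 0, 0, 0, 0], "ay":[0, 0, 0, 0, 0, 0, 0, 0], "az":[0, 0, 0, 0, 0, 0, 0, 0]})

```text
time_s: 11.9
ee_pos: [452.3, -301.7, 268.3]
ee_rot: [179.8, 0.4, 116.7]
force: [0.8, -0.3, -3.4]
gripper_width: 15.6
gripper_force: 40.0
```

Call:
hand_motion(steps={"tx":[0, 0, 0, 0, 16, 30, 34, 34], "ty":[0, 0, 0, 0, 6, 11, 12.4, 12.4], "tz":[0, 0, 0, 0, 0, 0, 0, 0], "ax":[0, 0, 0, 0, 0, 0, 0, 0], "ay":[0, 0, 0, 0, 0, 0, 0, 0], "az":[5, 6, 6, 5.3, 0, 0, 0, 0]})

```text
time_s: 12.7
ee_pos: [482.6, -182.2, 261.5]
ee_rot: [-179.8, -0.1, 94.3]
force: [0.9, -0.9, -3.2]
gripper_width: 15.7
gripper_force: 40.0
```

Call:
hand_motion(steps={"tx":[34, 34, 34, 34, 34, 34, 34, 34], "ty":[12.4, 12.4, 12.4, 12.4, 12.4, 12.4, 12.4, 12.4], "tz":[0, 0, 0, 0, 0, 0, 0, 0], "ax":[0, 0, 0, 0, 0, 0, 0, 0], "ay":[0, 0, 0, 0, 0, 0, 0, 0], "az":[0, 0, 0, 0, 0, 0, 0, 0]})

```text
time_s: 13.5
ee_pos: [560.6, 96.3, 261.4]
ee_rot: [-179.7, 0.0, 94.4]
force: [0.6, -0.7, -4.3]
gripper_width: 15.5
gripper_force: 40.0
```

Call:
hand_motion(steps={"tx":[34, 22, 10, 0, 0, 0], "ty":[12.4, 8, 4, 0, 0, 0], "tz":[0, 0, 0, 0, 0, 0], "ax":[0, 0, 0, 0, 0, 0], "ay":[0, 0, 0, 0, 0, 0], "az":[0, 0, 0, 0, 0, 0]})

```text
time_s: 14.1
ee_pos: [580.5, 161.3, 263.7]
ee_rot: [-179.9, 0.1, 94.3]
force: [0.1, 0.7, -3.8]
gripper_width: 15.9
gripper_force: 40.0
```

Call:
hand_motion(steps={"tx":[1.3, 0, 0, 0, 0, 0, 0, 0], "ty":[2.8, 0, 0, 0, 0, 0, 0, 0], "tz":[15, 25, 28, 28, 25, 20, 14, 4], "ax":[0, 0, 0, 0, 0, 0, 0, 0], "ay":[0, 0, 0, 0, 0, 0, 0, 0], "az":[0, 0, 0, 0, 0, 0, 0, 0]})

```text
time_s: 14.9
ee_pos: [582.5, 162.7, 103.5]
ee_rot: [-179.8, 0.1, 94.3]
force: [-1.1, -0.1, -4.1]
gripper_width: 15.9
gripper_force: 40.0
```

Call:
hand_motion(steps={"tx":[0, 0], "ty":[0, 0], "tz":[0, 0], "ax":[0, 0], "ay":[0, 0], "az":[0, 0]})

```text
time_s: 15.1
ee_pos: [584.4, 164.0, 106.2]
ee_rot: [179.9, -0.0, 94.4]
force: [0.3, 0.6, -3.5]
gripper_width: 15.7
gripper_force: 40.0
```

Run:
```python
from h import *
a=env.grab_frame("side");b=env.grab_frame("top");print(env.state()["ee_pos"])
cv2.imwrite("pics/g4.png",np.hstack([cv2.resize(a[190:340,160:330],(510,450),interpolation=cv2.INTER_CUBIC),cv2.resize(b[150:260,170:270],(290,319))[:, :].repeat(1,0) if False else cv2.copyMakeBorder(cv2.resize(b[150:260,170:270],(290,319)),0,131,0,0,0)]))
```

```text
[584.41926407 164.26749044 106.2716181 ]
```

View pics/g4.png

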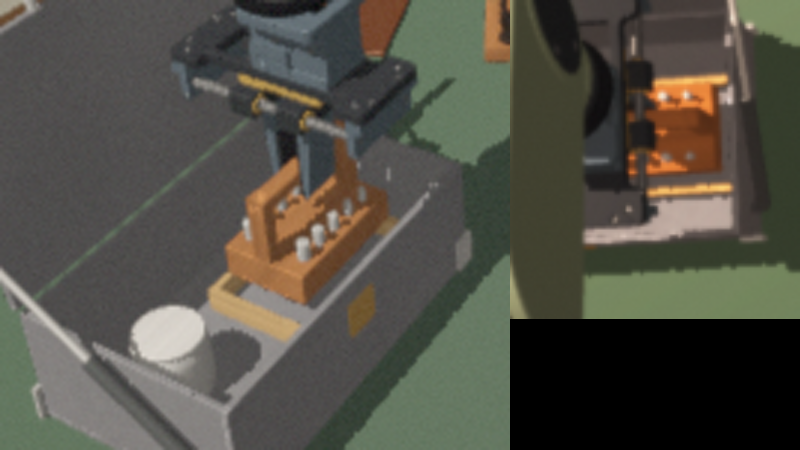

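The caddy hangs level above the bay, with rails visible on both sides. I'll lower it slowly and watch the force.

Call:
hand_motion(steps={"tx":[-1.3, 0, 0, 0, 0, 0, 0, 0], "ty":[-1.2, 0, 0, 0, 0, 0, 0, 0], "tz":[6, 6, 6, 5, 4, 2, 0, 0], "ax":[0, 0, 0, 0, 0, 0, 0, 0], "ay":[0, 0, 0, 0, 0, 0, 0, 0], "az":[0, 0, 0, 0, 0, 0, 0, 0]})

```text
time_s: 16.0
ee_pos: [582.8, 163.0, 76.1]
ee_rot: [180.0, 0.0, 94.4]
force: [0.2, 0.3, -3.4]
gripper_width: 15.5
gripper_force: 40.0
```

Call:
hand_motion(steps={"tx":[0, 0, 0, 0], "ty":[0, 0, 0, 0], "tz":[2, 2, 0, 0], "ax":[0, 0, 0, 0], "ay":[0, 0, 0, 0], "az":[0, 0, 0, 0]})

```text
time_s: 16.4
ee_pos: [582.9, 163.1, 72.7]
ee_rot: [179.9, -0.0, 94.4]
force: [-0.8, 0.6, 1.7]
gripper_width: 15.6
gripper_force: 40.0
```

Call:
hand_motion(steps={"tx":[0, 0, 0, 0], "ty":[0, 0, 0, 0], "tz":[0, 0, 0, 0], "ax":[0, 0, 0, 0], "ay":[0, 0, 0, 0], "az":[0, 0, 0, 0]}, jaw=40)

```text
time_s: 16.8
ee_pos: [582.7, 162.9, 72.0]
ee_rot: [180.0, 0.0, 94.4]
force: [-0.4, 0.0, 0.6]
gripper_width: 39.5
gripper_force: 0.0
```

Call:
hand_motion(steps={"tx":[0, 0, 0, 0, 0, 0, 0, 0], "ty":[0, 0, 0, 0, 0, 0, -40, -40], "tz":[-15, -25, -35, -40, -40, -40, -10, 0], "ax":[0, 0, 0, 0, 0, 0, 0, 0], "ay":[0, 0, 0, 0, 0, 0, 0, 0], "az":[0, 0, 0, 0, 0, 0, 0, 0]})

```text
time_s: 17.6
ee_pos: [503.5, 157.0, 279.2]
ee_rot: [179.7, -0.1, 94.4]
force: [-0.6, -0.3, -0.5]
gripper_width: 39.9
gripper_force: 0.0
```

Call:
hand_motion(steps={"tx":[-40, -40, -40, -40, -40, -40, 0], "ty":[-20, -20, -20, -20, -20, -20, 0], "tz":[0, 0, 0, 0, 0, 0, 0], "ax":[0, 0, 0, 0, 0, 0, 0], "ay":[0, 0, 0, 0, 0, 0, 0], "az":[0, 0, 0, 0, 0, 0, 0]})

```text
time_s: 18.3
ee_pos: [399.7, -95.5, 277.3]
ee_rot: [-180.0, 0.1, 94.0]
force: [0.3, 0.1, 0.3]
gripper_width: 40.0
gripper_force: 0.0
```

Run:
```python
from h import *
a=env.grab_frame("side");b=env.grab_frame("top")
cv2.imwrite("pics/g5.png",np.hstack([cv2.resize(a[130:350,100:340],(420,385),interpolation=cv2.INTER_CUBIC),cv2.resize(b[150:260,160:268],(378,385),interpolation=cv2.INTER_CUBIC)]))
```

```text
(no output)
```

View pics/g5.png

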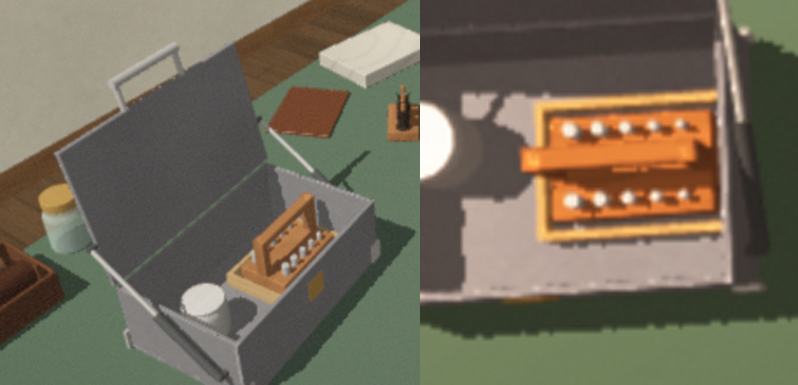

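The caddy sits flat between all four rails with even gaps, around (635,165) in the right half. The lid is wide open and the tin hasn't moved.

```bash
python3 -c "
from workcell import env
print(env.job_done())"
```

```text
the job is handed in; nothing more can be done
None
```

The job is handed in: the lid is standing open on its springs and the caddy is released flat in the bay, with no drops or knocks noticed; no verdict was returned.

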